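# Empty the gate hopper of salvaged heat sinks and latch it

## Task

Empty the orange-handled hopper: swing its trap door open with the orange lever so that both heat sinks drop into the tray beneath it, then swing the door fully shut again and press the yellow latch tab of that hopper right down, so that the hook locks the door. Keep the blue-handled hopper shut.

Things in the scene. Friction and masses are not known exactly. Their poses are not given: they have to be found in the camera images.
- orange_hopper: Fixed sheet-metal hopper, ORANGE rim and lever grip (twin: blue; they swap places). Origin on the bench under its middle; x points away from the robot (yaw within 0.2 rad) to the latch side, y to the lever side, z up; this frame, in mm, is used below. Open box x, y -61 to 61, rim z 216, floor = trap door at z 150. Tray below: x -62 to 152, y -59 to 59, floor z 4, walls z 50.
- orange_gate (a joint): Trap door angle, rad: 0 shut (stop, start), 1.0 fully open (stop). Door, shaft and lever turn as one about the line along y at x -50, z 150; the door's +x edge drops. Lever grip is 130 mm from the axis: shut it leans 0.26 rad from upright to -x; opening swings it to +x. Stiff: 5 to 7 N at the grip, stays where left. The load has slid off by about 0.8.
- orange_grip (a point): Middle of the orange lever grip, a round bar 14 mm in diameter, 58 mm long along y (y 68 to 126; this point y 98). Lever arm below it: 14 x 6 mm steel at y 68 to 74. Door shut: grip at x -83, z 276. Axes turn with the lever.
- orange_latch (a joint): Latch angle, rad: 0 latched (stop; yellow tab level, its top at z 187, hook under the door's edge); starts 0.55 to 0.85, tab slanting up and outward, hook clear. Axis along y at x 68, z 185. Tab 90 mm long from the axis, 34 wide, 4 thick, centred on y 0. Pressing straight down at x 108 turns it home with 2 to 3 N; stays where left. It latches only with the door shut.
- orange_tab (a point): Point on top of the orange hopper's yellow latch tab, mid-width, 85 mm out from its axis (5 mm from the free end). Axes turn with the tab.
- sink_a: Finned heat sink, copper base and aluminium fins, 42 x 42 x 22 mm, about 60 g; origin at the centre of its underside. Lies loose on the trap door in the orange hopper at the start.
- sink_b: Second heat sink, same as sink_a, in the same hopper.
- blue_gate (a joint): Trap door angle of the blue-handled hopper, rad: 0 = shut and latched, holding two black fans. It must stay shut.
Mind the look-alikes: they are no part of the job. Leave any pink look-alike of the sink_a alone. What is shaped like the sink_b but purple is not meant.

How it is judged:
By the outcome, as a careful person would: the job done as asked, in the order asked, and still so for the second after the job is handed in, with the robot touching nothing.
It also fails if it takes over 45 s, if anything falls off the work surface, if the arm or the gripper's body presses on something with over 40 N, if the wrist force passes 120 N, or if a joint passes its speed limit or range.

## Robot

A 6-joint arm with a two-finger parallel gripper is mounted at the origin on the work surface. World frame = base frame: x ahead of the robot, y to its left, z up, the work surface at z = 0. Lengths are in mm, angles in rad, forces in N, time in s.
With the tool pointing down it reaches from about 300 to 775 mm from the base axis. Payload 14.6 kg.
Tool frame: the origin (TCP) lies midway between the tips of the shut fingers; the grasp point (between the pads) lies 19 mm behind it (manip.hold_point_z is the distance from the TCP to the grasp point, in mm); z points along the fingers, y is the direction in which the jaws open and shut (so a half turn about z gives the same grasp; the last joint's range is limited). The gripper opens to 94 mm and grips with 3 to 60 N. Pads are 16 mm wide; open, the fingers measure 119 mm over their backs; the gripper's body (75 mm by 177 mm) begins 78 mm behind the grasp point.
Start: joints at [-1.209, 0.3, 1.521, -0, 1.321, -0.067], TCP at [228.671, -500.199, 205.446] pointing down, gripper open.
Joint ranges: [-3.03, 3.03], [-0.79, 2.21], [0.23, 2.52], [-1.04, 4.18], [0, 3.07], [-2.55, 2.55]. Speed limits (rad/s): [2.22, 2.22, 2.57, 3.14, 3.14, 3.14].

## Interface

Orientations are given as [roll, pitch, yaw] about the fixed x, y, z axes, in that order (R = Rz(yaw) Ry(pitch) Rx(roll)).
In Python, from cell import manip gives the robot as it stands.
- The arm moves only by the shell command python3 -m crank 'ROWS' [OPENING] [FORCE]. ROWS is JSON, a list of rows, each an object with "offset": the shift along the world's x, y, z in m, a list of three; "spin": the turn about the world's z in degrees. In form: [{"offset": [dx, dy, dz], "spin": spin}, ...]. A call has exactly 8 rows; each row is the pose to reach, as a shift and turn from the pose measured when the call began; what a row does not reach only later rows make up. A row lasts 1/12 s, in which the tool goes at most 41.7 mm and 7.16 degrees, less where a joint would pass 70% of its speed; a pose out of reach is approached as far as the arm can. A call with a gripper value outside its range is refused whole. OPENING is the opening, from 0 (shut) to 1 (fully open), set as the call begins (- or left out, the last holds). The fingers move at their own pace and stop on an object; FORCE is the grip in N (left out, the last holds). Time passes only in rows, so rows that repeat a pose let the fingers close, or fill a call up. It gives the time, the measured TCP pose, the force and the opening at its end, in the units of the state.
- manip.read_state(): the state, without advancing time (a new reading comes with each control period).
- manip.camera(name): name is "side" or "top" or "wrist"; returns a dict with "pixels" (400x640x3 uint8, red, green, blue), "fx", "fy", "cx", "cy" (pixels), "extrinsics" (4x4, takes a point from world to camera coordinates); the wrist camera has in their place "hand_eye" (4x4, takes a point from camera to tool coordinates, whose origin is the TCP and whose axes are the flange's). Camera axes: x right, y down, z forward; pixel columns grow to the right and rows downward; lengths in mm; the calibration is good to about 2 mm. A picture is of the moment at which its call begins: read the wrist's pose just before it. There is no depth.
- manip.sign_off(): hands the job in, once; it reports no verdict.
Trained networks look in a picture, given as the dict that the camera call returned (one of the last four; its "shot" number tells which), for a name from the list of things; names that differ only in an ending like _2 or _b are one class to them, and where a whole thing is asked for, a point or a joint stands for the part that bears it (a point fixed in the world has none). Each returns a list of dicts, best first, with "conf" (0 to 1); they miss things now and then, are a little off and sometimes report something else, mostly with a low value. They report only what shows in the picture. A call takes as long as a camera call. They do not tell look-alikes from the thing itself.
- manip.search_frame(picture, name): "location" ([x, y, z] in mm, in world coordinates, good to about 4 mm: the middle of the surface that is visible of it).
- manip.masks_of(picture, name): "mask" (400x640 bool, what is visible of it).
The state is a dict: "clock": time; "joints": joint angles; "qd": joint speeds; "effort": joint torques, N m; "eef_pos": TCP position; "eef_rot": TCP orientation; "wrist_force": force on the tool from outside, world axes, zero at the start; "moment": the same for the moment, N m; "finger_gap": finger opening in mm.
Only numpy, scipy, OpenCV 4.12 (cv2) and the standard library are available. Lean on these libraries where they do the work, as an engineer would, in place of code of your own. Each camera call takes 0.05 s, during which the arm holds its last target. There are 200 camera calls.

## Working session

There is one attempt and no reset: what is moved stays moved. The work goes in short steps, Python scripts to look and compute and a shell command to move; the robot and the scene stay as the last step left them, time stands still between calls to the robot, and variables do not carry over. Pictures are saved under pics/ and viewed, about 8 in all and at most 12, crops included, and the job is handed in when it is done.

```bash
mkdir -p pics; ls; cat > h.py <<'E'
import numpy as np, cv2
from cell import manip
def shot(n,f):
    p=manip.camera(n); cv2.imwrite('pics/'+f,cv2.cvtColor(p['pixels'],cv2.COLOR_RGB2BGR)); return p
E
python3 - <<'E'
from h import *
print(manip.read_state())
for n in('top','side'):
    p=shot(n,n+'1.png'); print(n,np.round(p['extrinsics'],3).tolist(),p['fx'],p['fy'],p['cx'],p['cy'])
    for k in('orange_hopper','orange_grip','orange_latch','orange_tab','sink_a'):
        print(k,[(np.round(d['location']).tolist(),round(d['conf'],2)) for d in manip.search_frame(p,k)])
a=cv2.imread('pics/top1.png');b=cv2.imread('pics/side1.png')
E
```

```text
pics
{'clock': 0.0, 'joints': array([-1.20858658e+00,  3.00497487e-01,  1.52156111e+00, -2.53277634e-06,
        1.32068731e+00, -6.65952441e-02]), 'qd': array([ 4.74479418e-04,  6.25742019e-04,  1.50808773e-03, -5.65795704e-05,
        5.22619617e-04,  1.19182857e-04]), 'effort': array([ 2.11798630e-05, -5.31806839e+01, -3.52738559e+01,  7.08671822e-02,
        2.43711344e-02, -1.22061506e-04]), 'eef_pos': array([ 228.59103046, -499.96920172,  204.88030093]), 'eef_rot': array([-3.14044180e+00, -7.42964210e-05,  4.28805572e-01]), 'wrist_force': array([-0.63609403, -0.18771825, -0.35185104]), 'moment': array([-0.02784229, -0.03177362,  0.03301104]), 'finger_gap': 94.25140403337886}
top [[0.015, -1.0, 0.009, 6.661], [-0.997, -0.015, -0.074, 582.689], [0.074, -0.008, -0.997, 1303.006], [0.0, 0.0, 0.0, 1.0]] 483.88772004768754 483.88772004768754 315.67967167616865 198.5344195592834
orange_hopper [([601.0, -199.0, 151.0], 0.81)]
orange_grip [([562.0, -200.0, 153.0], 0.75)]
orange_latch [([669.0, -214.0, 218.0], 0.59)]
orange_tab [([665.0, -214.0, 216.0], 0.88)]
sink_a [([541.0, -236.0, 168.0], 0.78), ([669.0, -85.0, 9.0], 0.72), ([448.0, -262.0, 5.0], 0.67), ([596.0, -193.0, 168.0], 0.62), ([562.0, -197.0, 152.0], 0.24)]
side [[-0.829, -0.559, 0.004, 470.931], [-0.362, 0.532, -0.765, 346.494], [0.425, -0.636, -0.644, 883.25], [0.0, 0.0, 0.0, 1.0]] 455.737647058189 455.737647058189 319.025259952619 205.8621835605058
orange_hopper []
orange_grip [([504.0, -139.0, 216.0], 0.66), ([673.0, -213.0, 219.0], 0.49)]
orange_latch [([672.0, -214.0, 222.0], 0.78)]
orange_tab [([671.0, -212.0, 226.0], 0.5)]
sink_a [([664.0, -77.0, 19.0], 0.66), ([442.0, -252.0, 15.0], 0.57)]
```

View pics/top1.png

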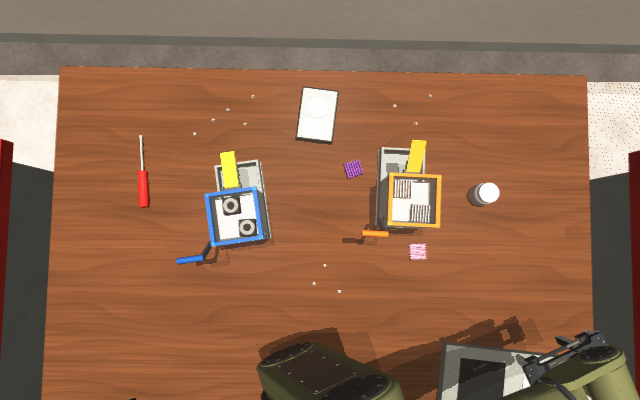

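View pics/side1.png

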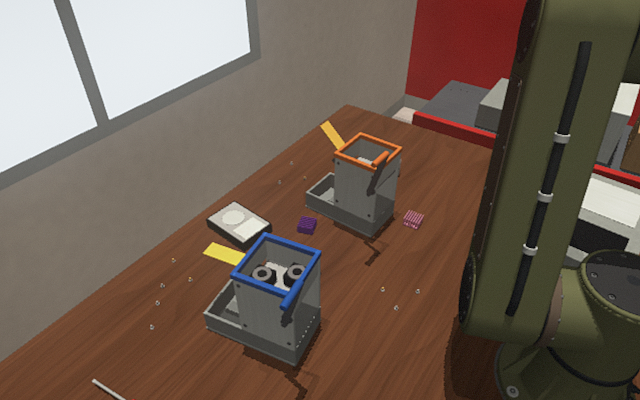

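The top view shows the orange rim at px (388–441, 174–228), the grip at (375, 233), the raised tab at (417, 155) and two aluminium sinks inside. The blue hopper on the left has the fans. The pink and purple look-alikes lie loose on the bench.

```bash
cat >> h.py <<'E'
from scipy.optimize import least_squares
def project(p,P):
    E=p['extrinsics']; c=(E[:3,:3]@np.atleast_2d(P).T).T+E[:3,3]
    return np.c_[p['fx']*c[:,0]/c[:,2]+p['cx'],p['fy']*c[:,1]/c[:,2]+p['cy']]
def back(p,uv,z):
    E=p['extrinsics'];R=E[:3,:3];o=-R.T@E[:3,3]
    d=R.T@np.array([(uv[0]-p['cx'])/p['fx'],(uv[1]-p['cy'])/p['fy'],1]); return o+d*(z-o[2])/d[2]
def orange(p):
    h=cv2.cvtColor(p['pixels'],cv2.COLOR_RGB2HSV); m=cv2.inRange(h,(10,180,150),(20,255,255))
    n,l,s,c=cv2.connectedComponentsWithStats(m); return sorted([(s[i,4],c[i],l==i) for i in range(1,n) if s[i,4]>30],key=lambda t:-t[0])
E
python3 - <<'E'
from h import *
p=manip.camera('top')
for a,c,m in orange(p)[:4]:
    pts=np.argwhere(m)[:,::-1].astype(np.float32); r=cv2.minAreaRect(pts); print(a,c,r)
    for z in(216,276):
        q=[back(p,u,z)[:2] for u in cv2.boxPoints(r)]; q=np.array(q)
        print(z,np.round(q).tolist(),'mid',np.round(q.mean(0),1),'ang',[round(float(np.arctan2(*(q[(i+1)%4]-q[i])[::-1])),3) for i in range(4)],'len',[round(float(np.linalg.norm(q[(i+1)%4]-q[i]))) for i in range(4)])
s=manip.camera('side')
for a,c,m in orange(s)[:4]: print('side',a,c)
E
```

```text
147 [374.70068027 233.08163265] ((375.0, 233.0), (6.0, 26.0), 90.0)
216 [[496.0, -92.0], [497.0, -152.0], [483.0, -152.0], [482.0, -92.0]] mid [ 489.9 -122.2] ang [-1.556, -3.138, 1.585, 0.007] len [61, 14, 60, 14]
276 [[496.0, -86.0], [497.0, -143.0], [483.0, -143.0], [483.0, -86.0]] mid [ 489.6 -114.3] ang [-1.556, -3.138, 1.585, 0.007] len [57, 13, 57, 13]
side 315 [366.62539683 148.86666667]
side 79 [380.50632911 157.4556962 ]
```

```bash
sed -i 's/(10,180,150),(20,255,255)/(8,140,120),(24,255,255)/' h.py
python3 - <<'E'
from h import *
p=manip.camera('top')
print(p['pixels'][176,415],p['pixels'][226,415],p['pixels'][200,389])
for a,c,m in orange(p)[:4]:
    pts=np.argwhere(m)[:,::-1].astype(np.float32); r=cv2.minAreaRect(pts); print(a,c,r)
    for z in(216,276):
        q=np.array([back(p,u,z)[:2] for u in cv2.boxPoints(r)])
        print(z,np.round(q).tolist(),'mid',np.round(q.mean(0),1),'ang',[round(float(np.arctan2(*(q[(i+1)%4]-q[i])[::-1])),3) for i in range(4)],'len',[round(float(np.linalg.norm(q[(i+1)%4]-q[i]))) for i in range(4)])
E
```

```text
[253 201  83] [215 145  72] [252 198  83]
143245 [303.58261719 222.77065866] ((318.80804443359375, 237.2120819091797), (549.696533203125, 333.7144775390625), 1.0511806011199951)
216 [[106.0, 629.0], [875.0, 658.0], [874.0, -651.0], [98.0, -615.0]] mid [488.    5.5] ang [0.038, -1.572, 3.095, 1.564] len [770, 1309, 777, 1244]
276 [[126.0, 597.0], [854.0, 625.0], [853.0, -615.0], [118.0, -581.0]] mid [487.8   6.6] ang [0.038, -1.572, 3.095, 1.564] len [729, 1239, 735, 1178]
121 [428.78512397 395.45454545] ((426.0, 394.0), (10.0, 20.0), 90.0)
216 [[138.0, -217.0], [138.0, -263.0], [116.0, -263.0], [115.0, -217.0]] mid [ 126.8 -240.1] ang [-1.559, 3.138, 1.582, -0.001] len [46, 22, 45, 22]
276 [[156.0, -204.0], [157.0, -247.0], [136.0, -247.0], [135.0, -204.0]] mid [ 145.9 -225.9] ang [-1.559, 3.138, 1.582, -0.001] len [43, 21, 43, 21]
77 [504.63636364 334.45454545] ((504.8082275390625, 334.3218994140625), (10.767786026000977, 7.373592853546143), 69.44395446777344)
216 [[271.0, -409.0], [277.0, -425.0], [254.0, -434.0], [248.0, -418.0]] mid [ 262.3 -421.6] ang [-1.209, -2.787, 1.932, 0.355] len [17, 24, 17, 24]
276 [[282.0, -386.0], [288.0, -401.0], [266.0, -409.0], [261.0, -394.0]] mid [ 274.1 -397.8] ang [-1.209, -2.787, 1.932, 0.355] len [16, 23, 16, 23]
71 [211.09859155 253.18309859] ((211.80764770507812, 253.03843688964844), (6.37905216217041, 14.699555397033691), 33.6900634765625)
216 [[428.0, 270.0], [456.0, 252.0], [448.0, 240.0], [420.0, 258.0]] mid [438.2 255. ] ang [-0.564, -2.139, 2.577, 1.004] len [34, 15, 34, 15]
276 [[431.0, 257.0], [458.0, 240.0], [450.0, 228.0], [423.0, 245.0]] mid [440.6 242.8] ang [-0.564, -2.139, 2.577, 1.004] len [32, 14, 32, 14]
```

```bash
python3 - <<'E'
from h import *
p=manip.camera('top')
h=cv2.cvtColor(p['pixels'],cv2.COLOR_RGB2HSV); m=cv2.inRange(h,(10,120,205),(24,255,255)); m[:,:380]=0;m[:,450:]=0;m[:165]=0;m[235:]=0
m[:178,404:430]=0
pts=np.argwhere(m)[:,::-1].astype(np.float32); r=cv2.minAreaRect(pts); print(len(pts),r)
q=np.array([back(p,u,216)[:2] for u in cv2.boxPoints(r)])
print(np.round(q).tolist(),'mid',np.round(q.mean(0),1),'ang',[round(float(np.arctan2(*(q[(i+1)%4]-q[i])[::-1])),3) for i in range(4)],'len',[round(float(np.linalg.norm(q[(i+1)%4]-q[i]))) for i in range(4)])
# check vs grip & overlay
mid=q.mean(0); g=np.array([489.6,-114.3])
# yaw from grip: (-83,98) in frame
d=g-mid; yaw=np.arctan2(d[1],d[0])-np.arctan2(98,-83); yaw=(yaw+np.pi)%(2*np.pi)-np.pi
print('dist',np.linalg.norm(d),np.hypot(83,98),'yaw',yaw)
im=cv2.cvtColor(p['pixels'],cv2.COLOR_RGB2BGR)
c,s=np.cos(yaw),np.sin(yaw);R=np.array([[c,-s,0],[s,c,0],[0,0,1]])
T=lambda P:(R@np.array(P,float).T).T+[*mid,0]
print('world grip',T([-83,98,276]),'press',T([108,0,187]))
im=cv2.resize(im,None,fx=4,fy=4,interpolation=cv2.INTER_NEAREST)
def poly(P,col,cl=True): cv2.polylines(im,[np.int32(project(p,T(P))*4+2)],cl,col,2)
poly([[x,y,216] for x,y in((-61,-61),(61,-61),(61,61),(-61,61))],(255,0,0))
poly([[x,y,50] for x,y in((-62,-59),(152,-59),(152,59),(-62,59))],(0,255,0))
poly([[-83,68,276],[-83,126,276]],(0,0,255),False)
for a in(.55,.7,.85): poly([[68,0,185],[68+90*np.cos(a),0,185+90*np.sin(a)]],(0,0,255),False)
cv2.imwrite('pics/ov.png',im[480:1060,1300:1900])
E
```

```text
694 ((410.8943176269531, 204.16558837890625), (59.10045623779297, 62.608482360839844), 2.7927021980285645)
[[488.0, -133.0], [634.0, -140.0], [630.0, -279.0], [483.0, -271.0]] mid [ 558.6 -205.8] ang [-0.044, -1.604, 3.088, 1.537] len [147, 139, 147, 138]
dist 114.5983498703215 128.42507543311004 yaw -0.05625678940778256
world grip [ 481.27130042 -103.26319326  276.        ] press [ 666.45888142 -211.84753763  187.        ]
```

View pics/ov.png

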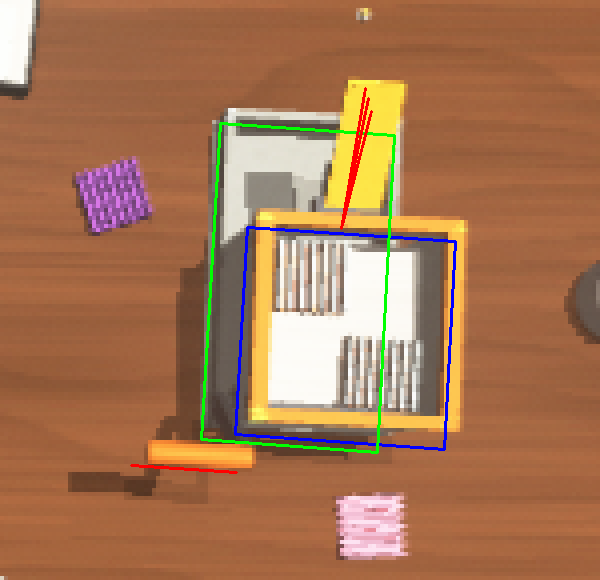

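```bash
cat >> h.py <<'E'
POSE=None
def T(P,pose):
    x,y,w=pose; c,s=np.cos(w),np.sin(w); return (np.array([[c,-s,0],[s,c,0],[0,0,1]])@np.atleast_2d(np.array(P,float)).T).T+[x,y,0]
E
python3 - <<'E'
from h import *
p=manip.camera('top')
mid=back(p,(414.3,200.3),216)[:2]; g=np.array(back(p,(374.9,233.0),280))[:2]
d=g-mid; yaw=(np.arctan2(d[1],d[0])-np.arctan2(98,-83)+np.pi)%(2*np.pi)-np.pi
print('mid',mid,'dist',np.linalg.norm(d),np.hypot(83,98),'yaw',yaw)
pose=[*mid,(yaw-.05)/2]; print(pose)
print('world grip',T([-83,98,276],pose),'press',T([108,0,187],pose))
im=cv2.resize(cv2.cvtColor(p['pixels'],cv2.COLOR_RGB2BGR),None,fx=4,fy=4,interpolation=cv2.INTER_NEAREST)
s=manip.camera('side'); im2=cv2.resize(cv2.cvtColor(s['pixels'],cv2.COLOR_RGB2BGR),None,fx=4,fy=4,interpolation=cv2.INTER_NEAREST)
for p,i in((p,im),(s,im2)):
  def poly(P,col,cl=True): cv2.polylines(i,[np.int32(project(p,T(P,pose))*4+2)],cl,col,2)
  poly([[x,y,216] for x,y in((-61,-61),(61,-61),(61,61),(-61,61))],(255,0,0))
  poly([[x,y,50] for x,y in((-62,-59),(152,-59),(152,59),(-62,59))],(0,255,0))
  poly([[-83,68,276],[-83,126,276]],(0,0,255),False)
  for a in(.55,.7,.85): poly([[68,0,185],[68+90*np.cos(a),0,185+90*np.sin(a)]],(0,0,255),False)
cv2.imwrite('pics/ov2.png',np.hstack([im[480:1060,1440:1840],im2[440:1020,1220:1620]]))
E
```

```text
mid [ 567.45377854 -213.71100686] dist 126.93585634101976 128.42507543311004 yaw -0.04182037635101654
[np.float64(567.4537785396134), np.float64(-213.71100686075192), np.float64(-0.04591018817550827)]
world grip [[ 489.03885269 -112.0050611   276.        ]] press [[ 675.33998028 -218.66756556  187.        ]]
```

View pics/ov2.png

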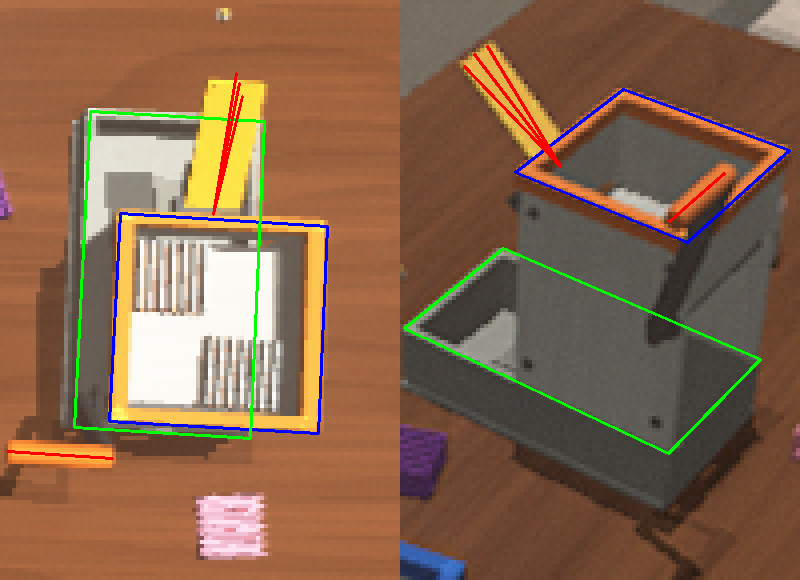

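The model outlines match both views: rim, tray, grip and tab. The grip is at about (489, -113, 276). Now moving above it, jaws along the hopper's x.

```bash
python3 -m crank '[{"offset":[0,0,0.04],"spin":5},{"offset":[0,0,0.08],"spin":12},{"offset":[0,0,0.12],"spin":19},{"offset":[0.015,0.02,0.145],"spin":26},{"offset":[0.035,0.055,0.145],"spin":33},{"offset":[0.055,0.09,0.145],"spin":40},{"offset":[0.08,0.12,0.145],"spin":47},{"offset":[0.1,0.155,0.145],"spin":54}]' 1 15
python3 -m crank '[{"offset":[0.02,0.03,0],"spin":5},{"offset":[0.043,0.064,0],"spin":8.8},{"offset":[0.066,0.098,0],"spin":8.8},{"offset":[0.089,0.132,0],"spin":8.8},{"offset":[0.112,0.166,0],"spin":8.8},{"offset":[0.135,0.2,0],"spin":8.8},{"offset":[0.16,0.232,0],"spin":8.8},{"offset":[0.16,0.232,0],"spin":8.8}]'
```

```text
clock: 1.57
eef_pos: [329.4, -343.8, 350.4]
eef_rot: [3.141, 0.0, 1.377]
wrist_force: [0.7, 0.2, 0.1]
finger_gap: 94.2
clock: 2.23
eef_pos: [491.9, -107.0, 350.0]
eef_rot: [-3.142, -0.001, 1.535]
wrist_force: [0.2, -0.8, -0.1]
finger_gap: 93.6
```

```bash
python3 -m crank '[{"offset":[-0.003,-0.006,-0.02],"spin":-0.5},{"offset":[-0.003,-0.006,-0.045],"spin":-0.5},{"offset":[-0.003,-0.006,-0.07],"spin":-0.5},{"offset":[-0.003,-0.006,-0.093],"spin":-0.5},{"offset":[-0.003,-0.006,-0.093],"spin":-0.5},{"offset":[-0.003,-0.006,-0.093],"spin":-0.5},{"offset":[-0.003,-0.006,-0.093],"spin":-0.5},{"offset":[-0.003,-0.006,-0.093],"spin":-0.5}]'
python3 - <<'E'
from h import *
shot('wrist','w1.png'); shot('side','s1.png')
a=cv2.imread('pics/w1.png');b=cv2.imread('pics/s1.png')[60:300,200:520]
cv2.imwrite('pics/c1.png',np.hstack([cv2.resize(a,(384,240)),b]))
E
```

```text
clock: 2.9
eef_pos: [489.4, -113.3, 258.7]
eef_rot: [3.139, -0.0, 1.527]
wrist_force: [-0.3, -0.3, 0.4]
finger_gap: 94.1
```

View pics/c1.png

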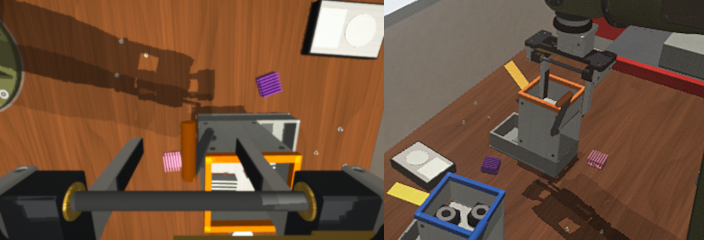

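The wrist view shows the orange bar (crop px 188, 150) midway between the two fingers, clear of the box wall. Closing gently.

```bash
python3 -m crank '[{"offset":[0,0,0],"spin":0},{"offset":[0,0,0],"spin":0},{"offset":[0,0,0],"spin":0},{"offset":[0,0,0],"spin":0},{"offset":[0,0,0],"spin":0},{"offset":[0,0,0],"spin":0},{"offset":[0,0,0],"spin":0},{"offset":[0,0,0],"spin":0}]' 0 15
python3 - <<'E'
import numpy as np
w=-.046
for th in np.arange(0,1.05,.1):
    a=-.26+th; dx=130*(np.sin(a)-np.sin(-.26)); dz=130*(np.cos(a)-np.cos(.26)); print(round(th,2),np.round([dx*np.cos(w),dx*np.sin(w),dz],1))
E
```

```text
clock: 3.67
eef_pos: [489.3, -113.2, 258.2]
eef_rot: [3.14, -0.001, 1.527]
wrist_force: [0.2, -0.6, -0.0]
finger_gap: 44.2
0.0 [ 0. -0.  0.]
0.1 [12.7 -0.6  2.7]
0.2 [25.6 -1.2  4.1]
0.3 [38.6 -1.8  4.3]
0.4 [51.5 -2.4  3.1]
0.5 [64.3 -3.   0.6]
0.6 [76.7 -3.5 -3.1]
0.7 [88.7 -4.1 -8. ]
0.8 [100.2  -4.6 -14.1]
0.9 [110.9  -5.1 -21.4]
1.0 [120.9  -5.6 -29.6]
```

```bash
python3 -m crank '[{"offset":[0,0,0],"spin":0},{"offset":[0,0,0],"spin":0},{"offset":[0,0,0],"spin":0},{"offset":[0,0,0],"spin":0},{"offset":[0,0,0],"spin":0},{"offset":[0,0,0],"spin":0},{"offset":[0,0,0],"spin":0},{"offset":[0,0,0],"spin":0}]' 0 15
```

```text
clock: 4.33
eef_pos: [489.1, -113.2, 258.2]
eef_rot: [3.14, -0.001, 1.527]
wrist_force: [-2.8, -0.2, 1.4]
finger_gap: 13.7
```

Gripped at a gap of 13.7 mm, which matches the bar. Swinging open along the arc.

```bash
python3 -m crank '[{"offset":[0.0063,-0.0003,0.0014],"spin":0},{"offset":[0.0127,-0.0006,0.0027],"spin":0},{"offset":[0.0191,-0.0009,0.0035],"spin":0},{"offset":[0.0256,-0.0012,0.0041],"spin":0},{"offset":[0.0321,-0.0015,0.0043],"spin":0},{"offset":[0.0386,-0.0018,0.0043],"spin":0},{"offset":[0.045,-0.0021,0.0038],"spin":0},{"offset":[0.0515,-0.0024,0.0031],"spin":0}]'
```

```text
clock: 5.0
eef_pos: [541.0, -115.6, 261.3]
eef_rot: [3.14, -0.001, 1.527]
wrist_force: [-4.2, 0.2, 3.6]
finger_gap: 13.6
```

```bash
python3 -m crank '[{"offset":[0.0124,-0.0006,-0.0025],"spin":0},{"offset":[0.0248,-0.0011,-0.0062],"spin":0},{"offset":[0.0368,-0.0017,-0.0111],"spin":0},{"offset":[0.0483,-0.0022,-0.0172],"spin":0},{"offset":[0.059,-0.0027,-0.0245],"spin":0},{"offset":[0.0665,-0.003,-0.0302],"spin":0},{"offset":[0.0665,-0.003,-0.0302],"spin":0},{"offset":[0.0665,-0.003,-0.0302],"spin":0}]'
python3 - <<'E'
from h import *
p=shot('top','t2.png'); q=shot('side','s2.png')
a=cv2.imread('pics/t2.png')[120:270,340:490];b=cv2.imread('pics/s2.png')[90:250,280:440]
cv2.imwrite('pics/c2.png',np.hstack([cv2.resize(a,(400,400)),cv2.resize(b,(400,400))]))
for n,k in(('top',p),('side',q)): print(n,[(np.round(d['location']).tolist(),round(d['conf'],2)) for d in manip.search_frame(k,'sink_a')])
E
```

```text
clock: 5.67
eef_pos: [608.1, -118.6, 230.4]
eef_rot: [3.14, -0.001, 1.527]
wrist_force: [3.8, -1.2, -4.1]
finger_gap: 13.3
top [([445.0, -266.0, 3.0], 0.71), ([672.0, -81.0, 11.0], 0.64)]
side [([444.0, -254.0, 13.0], 0.78), ([664.0, -77.0, 18.0], 0.6)]
```

View pics/c2.png

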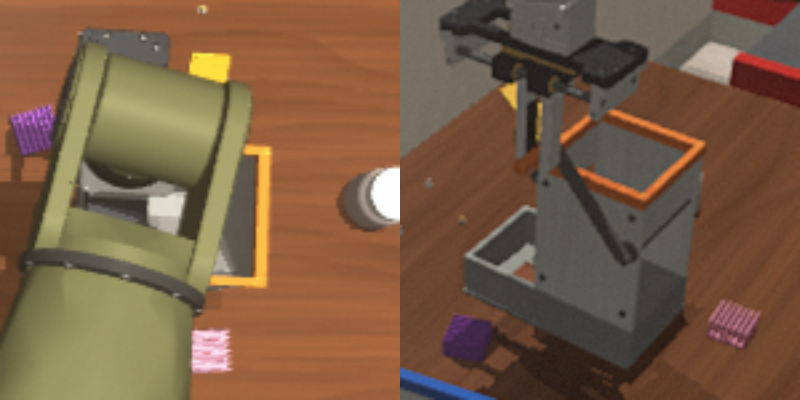

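The side view shows the lever swung over, the door open, and a copper-coloured part in the tray at crop (525, 265). I'll hold briefly for the load to settle, then look inside with the wrist camera.

```bash
python3 -m crank '[{"offset":[0,0,0],"spin":0},{"offset":[0,0,0],"spin":0},{"offset":[0,0,0],"spin":0},{"offset":[0,0,0],"spin":0},{"offset":[0,0,0],"spin":0},{"offset":[0,0,0],"spin":0},{"offset":[0,0,0],"spin":0},{"offset":[0,0,0],"spin":0}]'
python3 - <<'E'
from h import *
shot('wrist','w3.png'); shot('side','s3.png'); shot('top','t3.png')
a=cv2.imread('pics/w3.png');b=cv2.imread('pics/s3.png')[160:220,290:350];c=cv2.imread('pics/t3.png')[140:240,360:460]
cv2.imwrite('pics/c3.png',np.hstack([cv2.resize(a[100:],(520,300)),cv2.resize(b,(270,300))]))
E
```

```text
clock: 6.53
eef_pos: [607.3, -118.6, 231.1]
eef_rot: [3.14, -0.001, 1.526]
wrist_force: [2.0, -0.2, -3.0]
finger_gap: 13.6
```

View pics/c3.png

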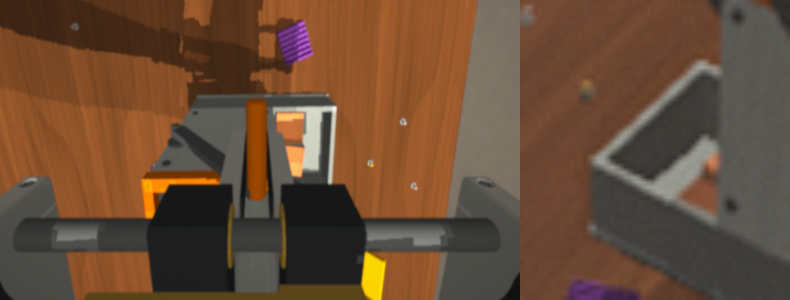

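Two copper bases show in the tray, at (290, 125) and (295, 160). Swinging shut along the same arc.

```bash
python3 -m crank '[{"offset":[-0.008,0.0004,0.0063],"spin":0},{"offset":[-0.0187,0.0009,0.0136],"spin":0},{"offset":[-0.0302,0.0014,0.0197],"spin":0},{"offset":[-0.0422,0.002,0.0246],"spin":0},{"offset":[-0.0546,0.0025,0.0283],"spin":0},{"offset":[-0.0674,0.0031,0.0308],"spin":0},{"offset":[-0.0803,0.0037,0.032],"spin":0},{"offset":[-0.0863,0.004,0.032],"spin":0}]'
```

```text
clock: 7.35
eef_pos: [521.3, -114.7, 265.6]
eef_rot: [3.134, 0.001, 1.527]
wrist_force: [7.2, -2.0, 5.9]
finger_gap: 13.5
```

```bash
python3 - <<'E'
from h import *
s=manip.read_state(); print(np.round(s['eef_pos'],1), s['wrist_force'].round(1), np.round(np.array([489.1,-113.2,258.2])-s['eef_pos'],1))
E
```

```text
[ 521.3 -114.7  265.6] [ 7.2 -2.   5.9] [-32.2   1.5  -7.4]
```

```bash
python3 -m crank '[{"offset":[-0.0066,0.0003,-0.003],"spin":0},{"offset":[-0.013,0.0006,-0.004],"spin":0},{"offset":[-0.0195,0.0009,-0.0047],"spin":0},{"offset":[-0.0258,0.0012,-0.006],"spin":0},{"offset":[-0.0322,0.0015,-0.0074],"spin":0},{"offset":[-0.035,0.0016,-0.008],"spin":0},{"offset":[-0.036,0.0016,-0.008],"spin":0},{"offset":[-0.036,0.0016,-0.008],"spin":0}]'
```

```text
clock: 8.02
eef_pos: [488.1, -113.5, 259.8]
eef_rot: [3.124, 0.002, 1.527]
wrist_force: [22.9, -1.9, 1.8]
finger_gap: 13.3
```

The force rose to 23 N at the start position, so the door is on its shut stop. Releasing and rising.

```bash
python3 -m crank '[{"offset":[0,0,0],"spin":0},{"offset":[0,0,0],"spin":0},{"offset":[0,0,0],"spin":0},{"offset":[0,0,0],"spin":0},{"offset":[0,0,0],"spin":0},{"offset":[0,0,0],"spin":0},{"offset":[0,0,0],"spin":0},{"offset":[0,0,0],"spin":0}]' 0.6
python3 -m crank '[{"offset":[0,0,0.02],"spin":0},{"offset":[0,0,0.05],"spin":0},{"offset":[0,0,0.09],"spin":0},{"offset":[0,0,0.12],"spin":0},{"offset":[0,0.02,0.12],"spin":0},{"offset":[0,0.06,0.12],"spin":0},{"offset":[-0.01,0.1,0.12],"spin":0},{"offset":[-0.03,0.13,0.12],"spin":0}]'
python3 - <<'E'
from h import *
p=shot('top','t4.png'); q=shot('side','s4.png')
a=cv2.imread('pics/t4.png')[120:270,340:490];b=cv2.imread('pics/s4.png')[100:260,280:440]
cv2.imwrite('pics/c4.png',np.hstack([cv2.resize(a,(400,400)),cv2.resize(b,(400,400))]))
h=cv2.cvtColor(p['pixels'],cv2.COLOR_RGB2HSV); m=cv2.inRange(h,(10,180,150),(20,255,255)); m[:,:330]=0;m[:,410:]=0;m[250:]=0
print(len(np.argwhere(m)),np.argwhere(m).mean(0))
E
```

```text
clock: 8.68
eef_pos: [488.0, -113.5, 259.7]
eef_rot: [3.124, 0.002, 1.527]
wrist_force: [-0.3, -0.2, -0.4]
finger_gap: 55.9
clock: 9.35
eef_pos: [458.0, 18.5, 379.0]
eef_rot: [3.125, 0.002, 1.527]
wrist_force: [0.9, 0.3, 0.3]
finger_gap: 56.6
180 [225.80555556 378.07222222]
```

View pics/c4.png

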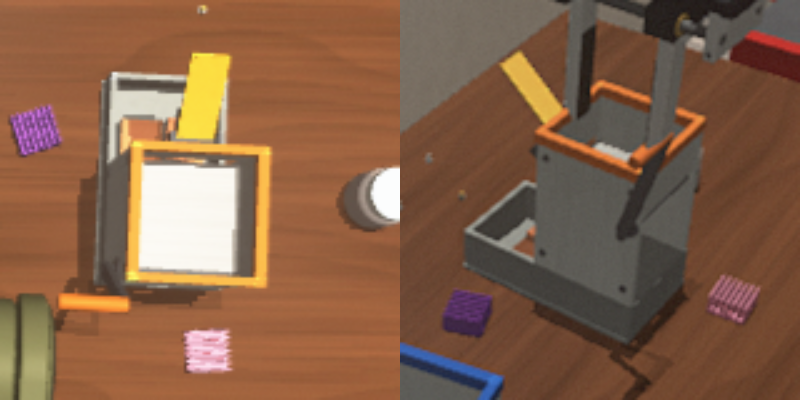

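The hopper is empty. The grip is back at (375, 233), the same as at the start, the tab is still up, and copper bases show in the tray. Next, close the fingers and go above the tab press point (675, -219).

```bash
python3 -m crank '[{"offset":[0.025,-0.027,0],"spin":0},{"offset":[0.05,-0.055,0],"spin":0},{"offset":[0.075,-0.083,0],"spin":0},{"offset":[0.1,-0.11,0],"spin":0},{"offset":[0.125,-0.137,0],"spin":0},{"offset":[0.15,-0.165,0],"spin":0},{"offset":[0.175,-0.192,0],"spin":0},{"offset":[0.2,-0.22,0],"spin":0}]' 0 30
python3 -m crank '[{"offset":[0.012,-0.013,-0.01],"spin":0},{"offset":[0.017,-0.0175,-0.04],"spin":0},{"offset":[0.017,-0.0175,-0.07],"spin":0},{"offset":[0.017,-0.0175,-0.09],"spin":0},{"offset":[0.017,-0.0175,-0.1],"spin":0},{"offset":[0.017,-0.0175,-0.1],"spin":0},{"offset":[0.017,-0.0175,-0.1],"spin":0},{"offset":[0.017,-0.0175,-0.1],"spin":0}]'
```

```text
clock: 10.12
eef_pos: [657.2, -202.6, 380.0]
eef_rot: [3.123, 0.001, 1.53]
wrist_force: [-0.2, -0.2, 0.5]
finger_gap: 6.5
clock: 10.78
eef_pos: [674.6, -220.4, 282.2]
eef_rot: [3.12, 0.002, 1.53]
wrist_force: [-0.2, 0.7, 1.0]
finger_gap: 0.4
```

```bash
python3 -m crank '[{"offset":[0.001,0.001,-0.015],"spin":0},{"offset":[0.001,0.001,-0.03],"spin":0},{"offset":[0.001,0.001,-0.045],"spin":0},{"offset":[0.001,0.001,-0.055],"spin":0},{"offset":[0.001,0.001,-0.065],"spin":0},{"offset":[0.001,0.001,-0.075],"spin":0},{"offset":[0.001,0.001,-0.083],"spin":0},{"offset":[0.001,0.001,-0.088],"spin":0}]'
```

```text
clock: 11.45
eef_pos: [675.7, -219.4, 193.8]
eef_rot: [3.12, 0.002, 1.53]
wrist_force: [1.4, -0.6, 4.2]
finger_gap: 0.1
```

```bash
python3 -m crank '[{"offset":[0,0,-0.002],"spin":0},{"offset":[0,0,-0.004],"spin":0},{"offset":[0,0,-0.006],"spin":0},{"offset":[0,0,-0.007],"spin":0},{"offset":[0,0,-0.008],"spin":0},{"offset":[0,0,-0.009],"spin":0},{"offset":[0,0,-0.009],"spin":0},{"offset":[0,0,-0.009],"spin":0}]'
```

```text
clock: 12.12
eef_pos: [676.0, -219.5, 187.0]
eef_rot: [3.118, 0.003, 1.53]
wrist_force: [-2.6, 1.9, 12.7]
finger_gap: 0.3
```

It stopped at z = 187.0 with 12.7 N, which is the latched height. I'll press slightly more to be sure, then retreat.

```bash
python3 -m crank '[{"offset":[0,0,-0.002],"spin":0},{"offset":[0,0,-0.003],"spin":0},{"offset":[0,0,-0.004],"spin":0},{"offset":[0,0,-0.004],"spin":0},{"offset":[0,0,-0.004],"spin":0},{"offset":[0,0,-0.004],"spin":0},{"offset":[0,0,-0.004],"spin":0},{"offset":[0,0,-0.004],"spin":0}]'
python3 -m crank '[{"offset":[0,0,0.02],"spin":0},{"offset":[0,0,0.05],"spin":0},{"offset":[0,0,0.09],"spin":0},{"offset":[0,0,0.13],"spin":0},{"offset":[0,0,0.17],"spin":0},{"offset":[-0.03,0.03,0.19],"spin":0},{"offset":[-0.06,0.06,0.19],"spin":0},{"offset":[-0.09,0.09,0.19],"spin":0}]'
python3 -m crank '[{"offset":[-0.03,0.03,0],"spin":0},{"offset":[-0.06,0.06,0],"spin":0},{"offset":[-0.085,0.085,0],"spin":0},{"offset":[-0.11,0.11,0],"spin":0},{"offset":[-0.13,0.13,0],"spin":0},{"offset":[-0.15,0.15,0],"spin":0},{"offset":[-0.15,0.15,0],"spin":0},{"offset":[-0.15,0.15,0],"spin":0}]'
python3 - <<'E'
from h import *
p=shot('top','t5.png'); q=shot('side','s5.png')
a=cv2.imread('pics/t5.png');b=cv2.imread('pics/s5.png')
P=[567.45,-213.71,-.0459]
L=[[68,0,185],[158,0,185]]
for c,i in((p,a),(q,b)): print(project(c,T(L,P)).round(1).tolist())
cv2.imwrite('pics/c5.png',np.hstack([cv2.resize(a[120:270,340:490],(400,400)),cv2.resize(b[100:360,200:460],(400,400))]))
h=cv2.cvtColor(p['pixels'],cv2.COLOR_RGB2HSV)
for k in('orange_tab','sink_a'): print(k,[(np.round(d['location']).tolist(),round(d['conf'],2)) for d in manip.search_frame(p,k)])
for n in('t4','t5'):
    h=cv2.cvtColor(cv2.imread(f'pics/{n}.png'),cv2.COLOR_BGR2HSV); m=cv2.inRange(h,(10,180,150),(20,255,255)); l,_,s,c=cv2.connectedComponentsWithStats(m); print(n,[c[i].round(2).tolist() for i in range(1,l) if s[i,4]>60 and 340<c[i,0]<400])
E
```

```text
clock: 12.78
eef_pos: [676.1, -219.6, 186.7]
eef_rot: [3.115, 0.004, 1.53]
wrist_force: [-8.4, 3.8, 20.7]
finger_gap: 0.2
clock: 13.45
eef_pos: [589.8, -133.5, 376.7]
eef_rot: [3.114, 0.005, 1.529]
wrist_force: [0.8, -0.2, 0.0]
finger_gap: 0.4
clock: 14.12
eef_pos: [439.2, 17.0, 377.3]
eef_rot: [3.113, 0.005, 1.531]
wrist_force: [0.0, 0.8, -0.4]
finger_gap: -0.1
[[412.8, 173.1], [414.5, 136.4]]
[[344.6, 151.2], [316.6, 140.0]]
orange_tab [([679.0, -215.0, 189.0], 0.82)]
sink_a [([446.0, -262.0, -0.0], 0.65), ([668.0, -85.0, 9.0], 0.61), ([662.0, -192.0, 28.0], 0.46)]
t4 [[374.7, 233.11]]
t5 [[374.68, 233.12]]
```

View pics/c5.png

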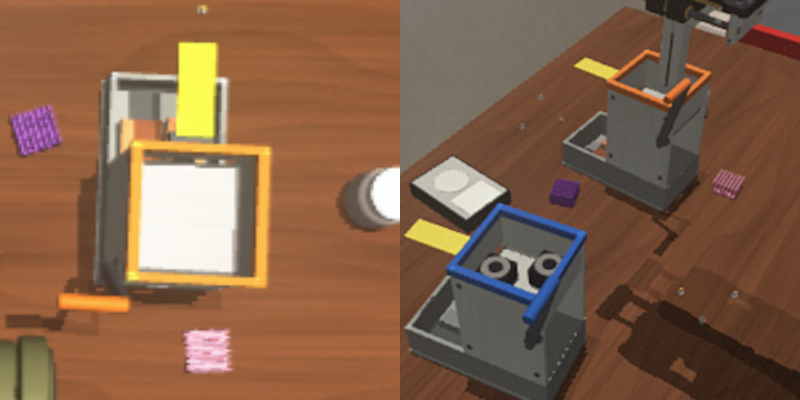

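The tab is level, with its end at px (414.3, 136) against a predicted (414.5, 136.4). The lever is at its start pixel, the hopper is empty, the copper bases are in the tray, and the blue hopper still holds its fans.

```bash
python3 -c "
from cell import manip
print(manip.sign_off())"
```

```text
the job is handed in; nothing more can be done
None
```

The orange hopper is emptied, its door is shut again and the latch is pressed home. I handed the job in at about 14 s of the 45 s allowed. I gripped the orange lever, swung the door to about 0.98 rad, swung it back to the stop, then pressed the yellow tab down at the given point with shut fingers.

**Last checks:**
- **Door:** the lever grip is back at its starting pixel within 0.05 px, and the shut stop was felt at about 23 N.
- **Latch:** the fingers stopped at z 187, the latched height, and held there at 21 N. The tab's end is within 0.5 px of where a level tab should be.
- **Sinks:** the hopper is empty. Two copper bases showed in the tray while the door was open. In the last picture the tab and rim partly hide the tray, and the finder reported only one sink there, with confidence 0.46. Both being in the tray therefore rests on the earlier picture and the empty hopper.
- **Blue hopper:** it still holds its two fans, and its tab is level. I did not touch it.
- **Loose things:** the pink and purple look-alikes were not moved.
- **Forces:** the highest wrist force I read was about 23 N, taken at the end of each move.

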